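# Tip the low cutter case out of a tight rack

### The arm

A 7-joint arm with a two-finger parallel gripper is mounted at the origin on a cart in front of the work surface, level with it; the furniture and walls round the work are solid. World frame = base frame: x ahead of the robot, y to its left, z up, the work surface at z = 0. Lengths are in m, angles in rad, forces in N, time in s.
With the tool pointing down it reaches from about 0.35 to 0.9 m from the base axis. Payload 19.9 kg.
Tool frame: the origin (TCP) lies midway between the tips of the shut fingers; the grasp point (between the pads) lies 19 mm behind it; z points along the fingers, y is the direction in which the jaws open and shut (so a half turn about z gives the same grasp; the last joint's range is limited). The gripper opens to 85 mm and grips with 20 to 120 N. Pads are 22 mm wide; open, the fingers measure 114 mm over their backs; the gripper's body (76 mm by 85 mm) begins 54 mm behind the grasp point. The pads swing forward as they close: fully open they stand 13 mm farther back than shut.
Start: joints at [1.077, 0.417, -0.01, 1.614, 0.005, 1.111, -0.053], TCP at [0.273, -0.562, 0.231] pointing down, gripper open.
Joint ranges: [-2.81, 2.81], [-0.39, 2.02], [-1.27, 1.25], [0.06, 2.57], [-1.19, 4.33], [0.19, 2], [-2.82, 2.82]. Speed limits (rad/s): [1.89, 1.89, 2.39, 2.39, 3.01, 3.01, 3.01].

### API

Orientations are given as a unit quaternion [x, y, z, w].
In Python, from bench import manip gives the robot as it stands. The module is installed in compiled form; this text tells all that it offers.
- The arm moves only by the shell command python3 -m pendant 'ROWS'. ROWS is JSON, a list of rows, each a list of 7 numbers: the turn, a rotation vector about the tool's x, y, z in rad, then the shift along the tool's x, y, z in mm, then the opening, from 0 (shut) to 1 (fully open). A call has 1 to 20 rows; each row shifts and turns the commanded pose from where the row before left it, along the tool's axes as they then stand; what a row does not reach is not made up. A row lasts 1/12 s, in which the tool goes at most 41.7 mm and 7.16 degrees, less where a joint would pass 70% of its speed; a pose out of reach is approached as far as the arm can. A call with a gripper value outside its range is refused whole. The fingers move at their own pace and stop on an object; the grip force is fixed at half the most. Time passes only in rows, so rows that do not move let the fingers close. It gives the time, the measured TCP pose, the force and the opening at its end, in the units of the state.
- manip.sense(): the state, without advancing time (a new reading comes with each control period).
- manip.capture(name): name is "side" or "top"; returns the picture (420x560x3 uint8, red, green, blue); there is no depth.
- manip.calibration(name): a dict with "camera_matrix" (3x3 intrinsics, pixels), "xyz" and "attitude" of the camera in the world. Camera axes: x right, y up, looking along -z (the intrinsics and any distortion apply to the point x, -y, -z); pixel columns grow to the right and rows downward; lengths in m; the calibration is good to about 2 mm. A picture is of the moment at which its call begins. calibration takes no time and is no camera call.
- manip.close_job(): hands the job in, once; it reports no verdict.
Trained networks look in the newest picture that a camera, given by its name, has taken for a name from the list of things; names that differ only in an ending like _2 or _b are one class to them, and where a whole thing is asked for, a point or a joint stands for the part that bears it (a point fixed in the world has none). Each returns a list of dicts, best first, with "confidence" (0 to 1); they miss things now and then, are a little off and sometimes report something else, mostly with a low value. They report only what shows in the picture. A call takes as long as a camera call. They do not tell look-alikes from the thing itself.
- manip.recognise(thing, camera): "pixel" ([column, row] in pixels, amid what is visible of it).
The state is a dict: "time_s": time; "q": joint angles; "dq": joint speeds; "joint_torque": joint torques, N m; "eef_pos": TCP position; "tool_rot": TCP orientation; "force": force on the tool from outside, world axes, zero at the start; "wrist_torque": the same for the moment, N m; "grip_width": opening from 0.0 (shut) to 1.0 (fully open).
Only numpy, scipy, OpenCV 4.12 (cv2) and the standard library are available. Lean on these libraries where they do the work, as an engineer would, in place of code of your own. Each camera call takes 0.05 s, during which the arm holds its last target.

### The job

The three wooden cutter cases stand tightly side by side in the rack. Tip the lowest one out by its top edge, from behind, until it leans by itself on the round rail in front of the rack and let go; then grip it by the spine that sticks out, lift it out and stand it upright in the middle of the plywood board beside the rack. Leave the two taller cases standing where they are.

Things in the scene. Friction and masses are not known exactly. Their poses are not given: they have to be found in the camera images.
- low_case_center (a point): Lowest of three upright wooden cases: 72 (x, front to back) x 44 (y, thick) x 150 mm (z), about 0.35 kg, evenly heavy. The point is its centre, 75 mm above its underside; -x points out of its spine, the narrow front face with a brass card frame. Tipped about its front foot it balances at 26 degrees, then falls on to the rail and rests at about 33 degrees, foot still in the rack.
- tall_case_1_center (a point): Centre of one of the two taller cases, 72 x 44 x 168 mm, otherwise alike; loose, stands in another slot of the rack. Must stay.
- tall_case_2_center (a point): Centre of the other taller case, 72 x 44 x 168 mm, the same as the first. Must stay.
- rack: Fixed plywood rack, origin at the centre of its underside on the table; x to the back, -x to the front (spines). Slots at y = -52, 0, +52 mm, any case in any; cases fill x = -36 to 36 mm, 8 mm apart. Dividers are 50 mm high; end panels 165 mm high, 10 mm thick, outer faces y = +-85.5 mm; back rail (x = 42 to 48 mm) only 50 mm high, so case tops can be reached from behind.
- slot_floor (a point): Centre of the slots' floor, 10 mm above the table, axes as the rack. A lip 4 mm above this floor at x = -42 to -37 mm keeps a case's front foot from sliding out while it tips.
- lean_rail (a point): Middle of the fixed round rail in front of the rack, 12 mm in diameter, along the rack's y, axis 61.5 mm above the table and 74.5 mm in front of the rack's origin. Forward arms of the end panels carry it (74 mm high, out to 92 mm in front of the origin).
- board_top (a point): Centre of the upper face of a fixed square plywood board, 170 x 170 x 9 mm, lying flat on the table beside the rack (to the robot's right of it); this face is 9 mm above the table.
Mind the look-alikes: they are no part of the job. What is shaped like the part that bears tall_case_1_center but blue or green is not meant.

How it is judged:
On the way, in this order (a step that is already met when the one before it is completed fails the run):
1. the low case leans forward on the rail by itself, its foot still in the rack, untouched by the robot (angle between low_case_center's own z axis and vertical between 0.49 and 0.85 rad and z of low_case_center in the frame of rack below 0.13 m and x of low_case_center in the frame of rack between -0.1 and 0 m and contact force between low_case and the arm below 0.3 N and contact force between low_case and the fingers below 0.3 N), for 0.3 s.
2. the low case is lifted clear of the rack, held in the fingers by its front (spine) half (contact force between low_case and the fingers above 1 N and z of low_case_center in the frame of rack above 0.17 m and x of the grasp point in the frame of low_case_center below 0.005 m), for 0.1 s.
At the end, for the whole second after the job is handed in: The low case stands upright (within 7 degrees) and at rest on the board, its centre within 45 mm of the board's centre, released; both taller cases stand upright in the rack within 20 mm of where they were (horizontal distance between low_case_center and board_top below 0.045 m and z of low_case_center in the frame of board_top between 0.07 and 0.079 m and angle between each of low_case_center, tall_case_1_center, tall_case_2_center's own z axis and vertical below 0.12 rad and linear speed of low_case below 0.02 m/s and z of each of tall_case_1_center, tall_case_2_center in the frame of rack above 0.085 m and distance of each of tall_case_1_center, tall_case_2_center from where it was at the start of the episode below 0.02 m); the robot touches nothing.
It fails at once if a taller case is tipped by more than 15 degrees or moved by more than 40 mm (angle between any of tall_case_1_center, tall_case_2_center's own z axis and vertical above 0.26 rad or distance of any of tall_case_1_center, tall_case_2_center from where it was at the start of the episode above 0.04 m).
It fails at once if the low case is toppled (over 70 degrees) (angle between low_case_center's own z axis and vertical above 1.22 rad).
It also fails if it takes over 56 s, if anything falls off the work surface, if the arm or the gripper's body presses on something with over 40 N, if the wrist force passes 120 N, or if a joint passes its speed limit or range.

## Working session

There is one attempt and no reset: what is moved stays moved. The work goes in short steps, Python scripts to look and compute and a shell command to move; the robot and the scene stay as the last step left them, time stands still between calls to the robot, and variables do not carry over. Pictures are saved under pics/ and viewed, and the job is handed in when it is done.

```bash
mkdir -p pics; python3 - <<'E'
from bench import manip
import cv2
print(manip.sense())
for c in("side","top"):
    im=manip.capture(c); cv2.imwrite(f"pics/{c}0.png",im[:,:,::-1]); print(c,manip.calibration(c))
    for t in ("low_case_center","tall_case_1_center","rack","slot_floor","lean_rail","board_top"):
        try: print(t,[(d["pixel"],round(d["confidence"],2)) for d in manip.recognise(t,c)])
        except Exception as e: print(t,e)
E
```

```text
{'time_s': 0.0, 'q': array([ 1.07751096,  0.41798193, -0.01029317,  1.61415923,  0.00474558,
        1.11067247, -0.05297791]), 'dq': array([-0.00023827, -0.00056572,  0.00098558,  0.00228168, -0.00133407,
        0.00102168, -0.00102241]), 'joint_torque': array([ 6.14681767e-05, -8.64433980e+01,  6.79524522e-01, -4.34896803e+01,
        1.91681727e-02,  7.36703718e-03, -3.51561698e-05]), 'eef_pos': array([ 0.27268727, -0.56200672,  0.23066164]), 'tool_rot': array([ 9.74589727e-01,  2.23996660e-01, -1.99074206e-04, -5.65540642e-04]), 'force': array([ 0.58894417, -0.22972565,  0.59626056]), 'wrist_torque': array([-0.02844269,  0.03045792,  0.00595352]), 'grip_width': 1.0013357368538705}
side {'camera_matrix': array([[494.72278051,   0.        , 276.19798911],
       [  0.        , 494.72278051, 206.67403331],
       [  0.        ,   0.        ,   1.        ]]), 'xyz': array([ 0.81712166, -0.91167792,  0.63827045]), 'attitude': array([0.44579048, 0.09613777, 0.17711036, 0.87215842])}
low_case_center [([318.4, 179.1], 0.92), ([308.7, 210.0], 0.56), ([329.3, 164.6], 0.41)]
tall_case_1_center [([314.4, 282.0], 0.75), ([340.5, 146.8], 0.68), ([246.6, 159.1], 0.66)]
rack [([306.5, 212.4], 0.79)]
slot_floor [([306.8, 208.5], 0.69)]
lean_rail [([309.5, 215.9], 0.8), ([217.1, 286.5], 0.45)]
board_top [([217.3, 290.3], 0.85)]
top {'camera_matrix': array([[525.939317  ,   0.        , 278.93798207],
       [  0.        , 525.939317  , 219.42011086],
       [  0.        ,   0.        ,   1.        ]]), 'xyz': array([ 0.12237731, -0.03329887,  0.88136507]), 'attitude': array([-0.13172253,  0.21139691,  0.82271011, -0.51098787])}
low_case_center [([252.5, 194.8], 0.81), ([236.5, 241.4], 0.54)]
tall_case_1_center [([232.3, 314.7], 0.95), ([190.9, 216.2], 0.92)]
rack [([240.8, 241.9], 0.63)]
slot_floor [([240.3, 236.7], 0.69)]
lean_rail [([239.1, 243.4], 0.69)]
board_top [([362.1, 231.8], 0.71)]
```

View pics/side0.png

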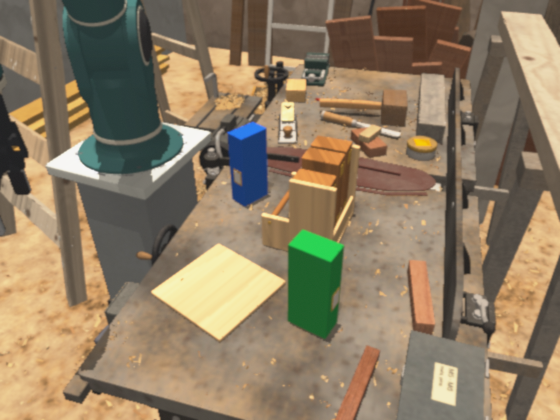

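View pics/top0.png

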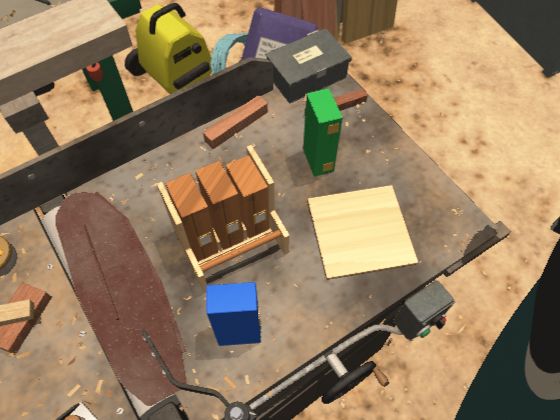

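The pictures show the rack at top (228,215) and side (312,195), with the board to its right at top (362,232). The blue look-alike is at top (233,314) and the green one at top (322,133). Next I'll check close crops to see which of the three cases is lowest.

```bash
python3 - <<'E'
import cv2,numpy as np
a=cv2.imread("pics/side0.png");b=cv2.imread("pics/top0.png")
A=cv2.resize(a[120:270,250:370],None,fx=4,fy=4,interpolation=cv2.INTER_CUBIC)
B=cv2.resize(b[140:290,150:300],None,fx=4,fy=4,interpolation=cv2.INTER_CUBIC)
cv2.imwrite("pics/cropA.png",A);cv2.imwrite("pics/cropB.png",B)
E
```

```text
(no output)
```

View pics/cropA.png

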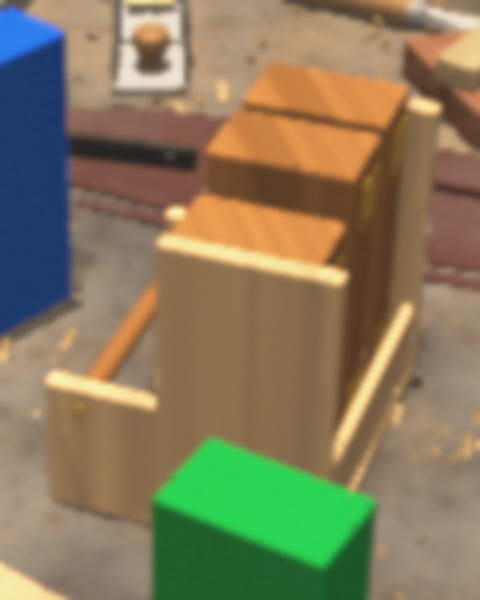

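View pics/cropB.png

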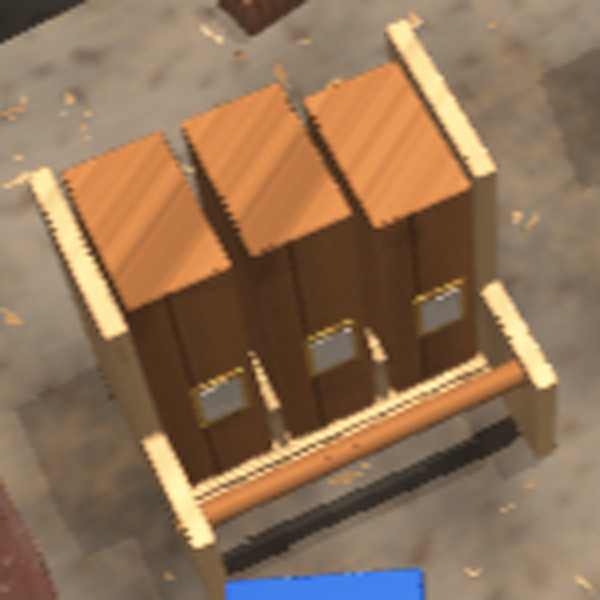

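```bash
cat > h.py <<'E'
import numpy as np
from scipy.spatial.transform import Rotation as R
from bench import manip
def proj(c,P):
    k=manip.calibration(c);P=np.atleast_2d(P)
    q=R.from_quat(k["attitude"]).inv().apply(P-k["xyz"]);q=q*[1,-1,-1]
    u=q@k["camera_matrix"].T;return u[:,:2]/u[:,2:]
def ray(c,uv,z):
    k=manip.calibration(c)
    d=np.linalg.inv(k["camera_matrix"])@[uv[0],uv[1],1];d=R.from_quat(k["attitude"]).apply(d*[1,-1,-1])
    return k["xyz"]+d*(z-k["xyz"][2])/d[2]
def rack2w(p,P):
    P=np.atleast_2d(P);c,s=np.cos(p[2]),np.sin(p[2])
    return np.c_[p[0]+c*P[:,0]-s*P[:,1],p[1]+s*P[:,0]+c*P[:,1],P[:,2]]
E
cat > fit.py <<'E'
from h import *
from scipy.optimize import least_squares
T=[];
def top(cs,y,z):
    for (u,v),(x,yy) in zip(cs,[(.036,.022),(.036,-.022),(-.036,-.022),(-.036,.022)]): T.append(("top",u/4+150,v/4+140,x,y+yy,z))
top([(303,97),(402,62),(472,187),(380,227)],-.052,.160)
top([(182,128),(278,83),(352,213),(255,257)],0,.178)
top([(62,178),(163,133),(232,265),(130,310)],.052,.178)
T.append(("top",555/4+150,383/4+140,-.092,-.0855,.074));T.append(("top",190/4+150,545/4+140,-.092,.0855,.074))
T.append(("side",47/4+250,375/4+120,-.092,-.0855,.074))
T.append(("side",347/4+250,222/4+120,.036,-.074,.160))
T.append(("side",210/4+250,150/4+120,-.036,-.022,.178))
T.append(("side",360/4+250,180/4+120,.036,-.022,.178))
def res(p,full=False):
    r=[]
    for c,u,v,x,y,z in T: r.append(proj(c,rack2w(p,[x,y,z]))[0]-[u,v])
    return np.array(r).ravel()
best=min((least_squares(res,[.5,-.2,a],loss="soft_l1") for a in np.arange(-3,3.1,1)),key=lambda s:s.cost)
print(best.x,np.degrees(best.x[2]));print(best.fun.reshape(-1,2).round(1))
for c,uv in(("top",(362,232)),("side",(217.3,290.3))):print(c,ray(c,uv,.009))
# board corners in top/side
for c,l in (("top",[(307,199),(391,186),(418,262),(327,278)]),("side",[(152,291),(222,245),(285,287),(221,336)])):
    q=np.array([ray(c,u,.009)[:2] for u in l]);print(q.round(4),q.mean(0))
for nm,c,uv,z in(("blue","top",(232.6,285),.168),("green","top",(322,98),.168),("blue","side",(248,133),.168),("green","side",(315,246),.168)):print(nm,ray(c,uv,z))
E
python3 fit.py
```

```text
Traceback (most recent call last):
  File "fit.py", line 18, in <module>
    best=min((least_squares(res,[.5,-.2,a],loss="soft_l1") for a in np.arange(-3,3.1,1)),key=lambda s:s.cost)
  File "fit.py", line 18, in <genexpr>
    best=min((least_squares(res,[.5,-.2,a],loss="soft_l1") for a in np.arange(-3,3.1,1)),key=lambda s:s.cost)
              ~~~~~~~~~~~~~^^^^^^^^^^^^^^^^^^^^^^^^^^^^^^^
  File "fit.py", line 16, in res
    for c,u,v,x,y,z in T: r.append(proj(c,rack2w(p,[x,y,z]))[0]-[u,v])
                                   ~~~~^^^^^^^^^^^^^^^^^^^^^
  File "h.py", line 5, in proj
    k=manip.calibration(c);P=np.atleast_2d(P)
ValueError: time passes only in moves, steps and waits
```

```bash
sed -i 's/^def proj/K={c:manip.calibration(c) for c in ("top","side")}\ndef proj/; s/k=manip.calibration(c)/k=K[c]/' h.py; python3 fit.py
```

```text
[ 0.57556915 -0.14565906  0.01629171] 0.9334462426301388
[[-0.6  0.1]
 [-1.5 -1. ]
 [ 0.3 -0.1]
 [-1.3  0.6]
 [-0.8 -1.8]
 [ 0.2 -0.9]
 [ 0.5  0.1]
 [-1.   0.2]
 [-1.1 -1.9]
 [-0.6 -1.2]
 [ 0.   0.2]
 [-0.9  0.4]
 [ 1.  -0.4]
 [ 0.7  1.3]
 [-2.2  2. ]
 [-8.7 13.2]
 [-2.8  0.6]
 [-2.7  0.4]]
top [ 0.46051009 -0.37289091  0.009     ]
side [ 0.46997109 -0.38270701  0.009     ]
[[ 0.5698 -0.3143]
 [ 0.523  -0.4759]
 [ 0.3627 -0.4325]
 [ 0.4084 -0.2696]] [ 0.46596331 -0.37308966]
[[ 0.3642 -0.4288]
 [ 0.4187 -0.2701]
 [ 0.5772 -0.3291]
 [ 0.5245 -0.4698]] [ 0.47113046 -0.3744331 ]
blue [ 0.40735567 -0.09869266  0.168     ]
green [ 0.66141871 -0.3843743   0.168     ]
blue [ 0.39911492 -0.0969983   0.168     ]
green [ 0.64635145 -0.38184293  0.168     ]
```

```bash
sed -i '/347\/4+250,222/d' fit.py; python3 fit.py | head -3
python3 -m pendant '[[0,0,0.0871,0,0,-14,0],[0,0,0.0871,0,0,-14,0],[0,0,0.0871,0,0,-14,0],[0,0,0.0871,0,0,-14,0],[0,0,0.0871,0,0,-14,0]]'
```

```text
[ 0.57546066 -0.1458672   0.0123398 ] 0.707018599596436
[[-0.3  0.1]
 [-1.2 -0.9]
time_s: 1.12
eef_pos: [0.2729, -0.5622, 0.302]
tool_rot: [1.0, 0.006, -0.0, -0.0]
force: [-0.2, 0.4, -0.8]
grip_width: 0.298
```

```bash
python3 -m pendant '[[0,0,0,10,-10,0,0],[0,0,0,21,-20,0,0],[0,0,0,21,-20,0,0],[0,0,0,21,-20,0,0],[0,0,0,22,-20,0,0],[0,0,0,22,-20,0,0],[0,0,0,22,-20,0,0],[0,0,0,22,-20,0,0],[0,0,0,22,-20,0,0],[0,0,0,22,-20,0,0],[0,0,0,22,-20,0,0],[0,0,0,22,-20,0,0],[0,0,0,22,-20,0,0],[0,0,0,22,-20,0,0],[0,0,0,22,-20,0,0],[0,0,0,22,-20,0,0],[0,0,0,22,-20,0,0],[0,0,0,22,-20,0,0],[0,0,0,14,-9,0,0]]'
python3 - <<'E'
from h import *
import cv2
p=[.57546,-.14587,.0123]
for c in("side","top"):
    im=manip.capture(c)[:,:,::-1].copy()
    for y,h in((-.052,.16),(0,.178),(.052,.178)):
        q=proj(c,rack2w(p,[[a,y+b,h] for a,b in((.036,.022),(.036,-.022),(-.036,-.022),(-.036,.022))]))
        cv2.polylines(im,[np.round(q*16).astype(int)],True,(255,255,0),1,4,4)
    u=proj(c,manip.sense()["eef_pos"])[0];cv2.circle(im,tuple(np.round(u).astype(int)),2,(0,0,255),-1)
    cv2.imwrite(f"pics/{c}1.png",cv2.resize(im[60:300,140:400],None,fx=2.3,fy=2.3,interpolation=cv2.INTER_CUBIC))
E
```

```text
time_s: 2.7
eef_pos: [0.6638, -0.1924, 0.3005]
tool_rot: [1.0, 0.011, -0.0, -0.001]
force: [-0.6, 0.1, 0.4]
grip_width: 0.002
```

View pics/side1.png

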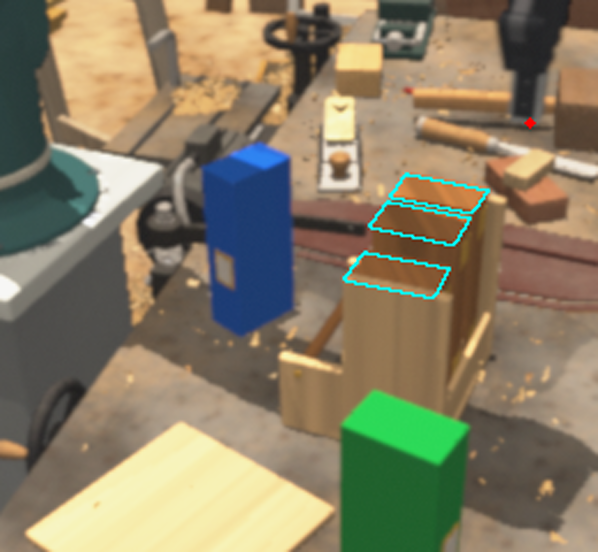

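View pics/top1.png

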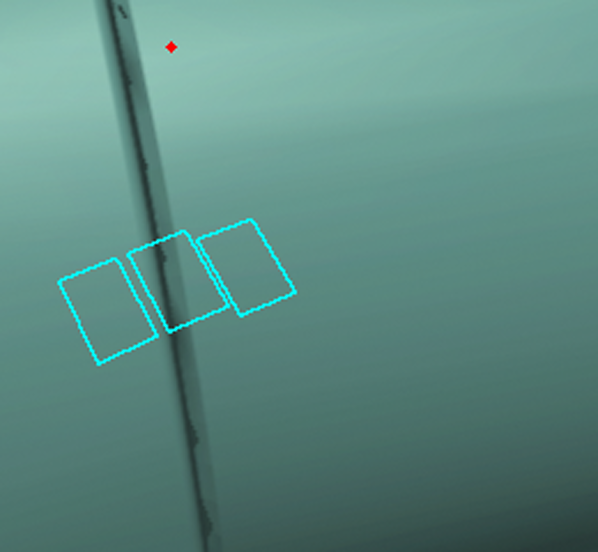

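```bash
python3 -m pendant '[[0,0,0,0,4,10,0],[0,0,0,0,0,22,0],[0,0,0,0,0,22,0],[0,0,0,0,0,22,0],[0,0,0,0,0,22,0],[0,0,0,0,0,22,0],[0,0,0,0,0,22,0],[0,0,0,0,0,16,0],[0,0,0,-9,0,0,0],[0,0,0,-9,0,0,0],[0,0,0,-8,0,0,0],[0,0,0,-6,0,0,0],[0,0,0,0,0,0,0]]'
python3 - <<'E'
from h import *
import cv2
for c in("side",):
    im=manip.capture(c)[:,:,::-1].copy()
    cv2.imwrite(f"pics/{c}2.png",cv2.resize(im[100:270,230:400],None,fx=3.5,fy=3.5,interpolation=cv2.INTER_CUBIC))
E
```

```text
time_s: 3.88
eef_pos: [0.629, -0.2021, 0.1446]
tool_rot: [1.0, 0.008, 0.001, 0.0]
force: [-0.3, -0.6, 0.0]
grip_width: 0.003
```

View pics/side2.png

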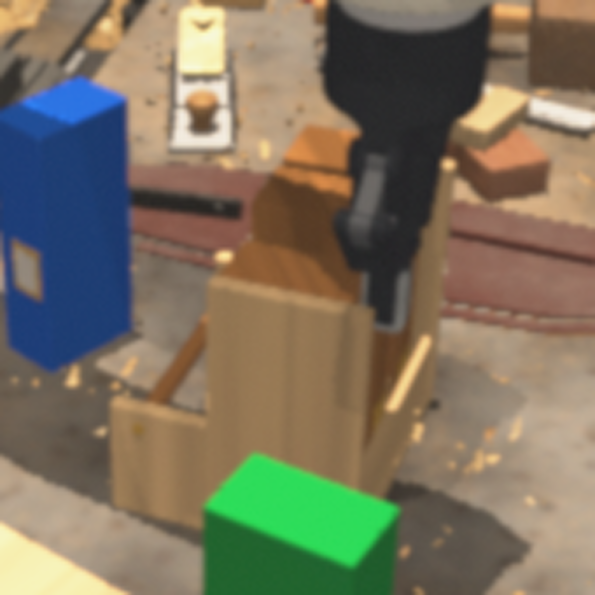

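The picture shows the shut fingers just behind the low case's top edge, at about (385,300) in the crop. I'll shift left by 5 mm and start pushing.

```bash
python3 -m pendant '[[0,0,0,0,-5,0,0],[0,0,0,-3,0,0,0],[0,0,0,-3,0,0,0],[0,0,0,-3,0,0,0],[0,0,0,-3,0,0,0],[0,0,0,-3,0,0,0],[0,0,0,-3,0,0,0],[0,0,0,-3,0,0,0],[0,0,0,-3,0,0,0]]'
python3 - <<'E'
from h import *
import cv2
for c in("side",):
    im=manip.capture(c)[:,:,::-1].copy()
    cv2.imwrite(f"pics/{c}3.png",cv2.resize(im[100:270,230:400],None,fx=3.5,fy=3.5,interpolation=cv2.INTER_CUBIC))
E
```

```text
time_s: 4.68
eef_pos: [0.6056, -0.1969, 0.1433]
tool_rot: [1.0, 0.008, -0.0, -0.0]
force: [1.5, -0.4, 1.6]
grip_width: 0.0
```

View pics/side3.png

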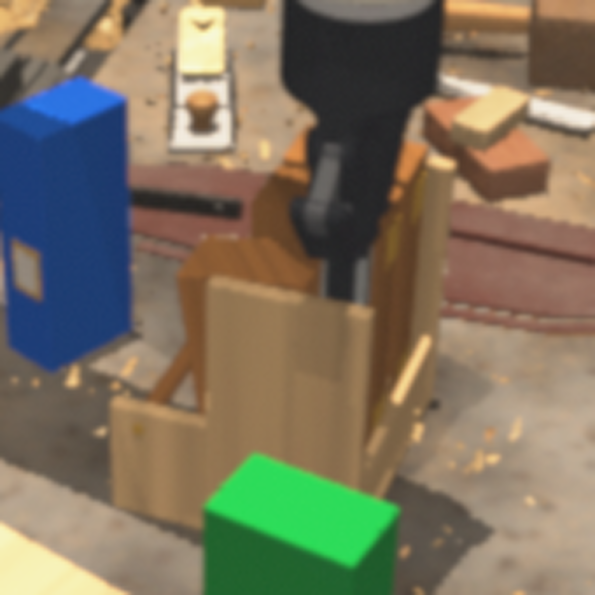

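The low case is tipping forward, with its top at (245,260) in the crop and only about 2 N on the tool. I'll carry on past the balance point.

```bash
python3 -m pendant '[[0,0,0,-3,0,0,0],[0,0,0,-3,0,0,0],[0,0,0,-3,0,0,0],[0,0,0,-3,0,0,0],[0,0,0,-3,0,0,0],[0,0,0,-3,0,0,0],[0,0,0,-3,0,0,0],[0,0,0,-3,0,0,0],[0,0,0,-3,0,0,0],[0,0,0,-3,0,0,0],[0,0,0,-3,0,0,0],[0,0,0,-3,0,0,0],[0,0,0,-3,0,0,0],[0,0,0,-3,0,0,0],[0,0,0,-3,0,0,0],[0,0,0,0,0,0,0],[0,0,0,0,0,0,0]]'
python3 - <<'E'
from h import *
import cv2
for c in("side",):
    im=manip.capture(c)[:,:,::-1].copy()
    cv2.imwrite(f"pics/{c}4.png",cv2.resize(im[100:270,230:400],None,fx=3.5,fy=3.5,interpolation=cv2.INTER_CUBIC))
E
```

```text
time_s: 6.15
eef_pos: [0.5609, -0.1976, 0.1433]
tool_rot: [1.0, 0.008, 0.0, 0.0]
force: [0.2, 0.1, -0.7]
grip_width: 0.003
```

View pics/side4.png

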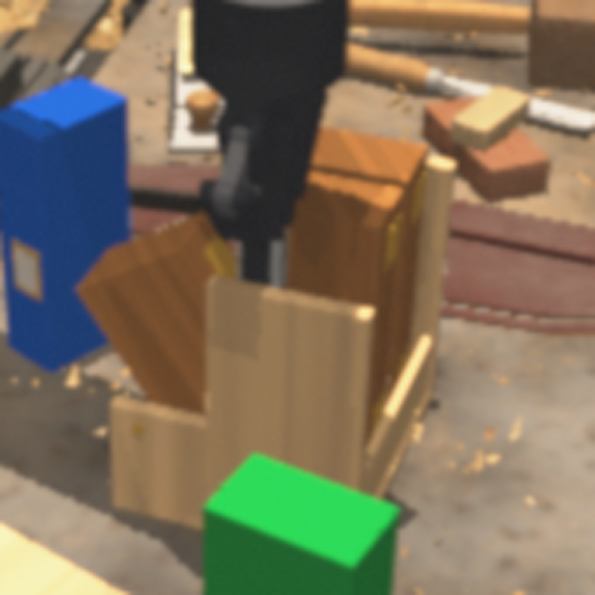

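It now leans on the rail, with its top at (150,260) in the crop and 0 N on the tool. I'll back off, rise and look.

```bash
python3 -m pendant '[[0,0,0,5,0,0,0],[0,0,0,12,0,0,0],[0,0,0,12,0,0,0],[0,0,0,6,0,-15,0],[0,0,0,0,0,-25,0],[0,0,0,0,0,-25,0],[0,0,0,0,0,-25,0],[0,0,0,0,0,-25,0],[0,0,0,0,0,-25,0],[0,0,0,0,0,-25,0],[0,0,0,0,0,-15,0],[0,0,0,0,0,0,0]]'
python3 - <<'E'
from h import *
import cv2
for c in("side","top"):
    im=manip.capture(c)[:,:,::-1].copy()
    cv2.imwrite(f"pics/{c}5.png",cv2.resize(im[100:270,230:400],None,fx=3.5,fy=3.5,interpolation=cv2.INTER_CUBIC) if c=="side" else im)
E
```

```text
time_s: 7.2
eef_pos: [0.5974, -0.1971, 0.327]
tool_rot: [1.0, 0.008, 0.002, 0.001]
force: [-0.1, 0.3, 0.3]
grip_width: 0.002
```

View pics/side5.png

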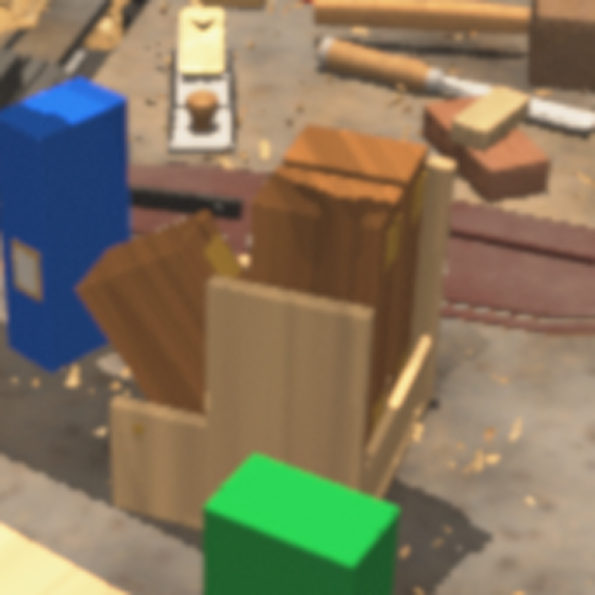

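View pics/top5.png

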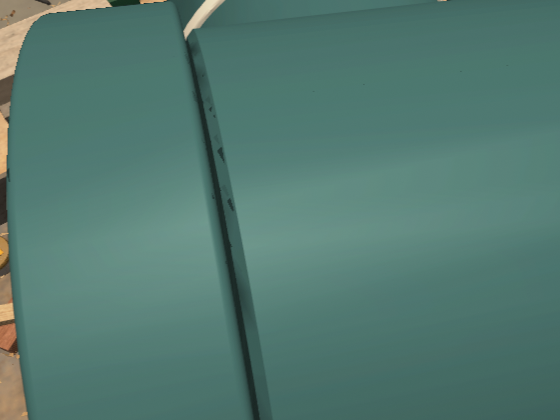

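```bash
python3 - <<'E'
from h import *
import cv2
im=cv2.imread("pics/side5.png")
p=[.57546,-.14587,.0123]
for th,col in((.55,(255,0,0)),(.576,(255,255,0)),(.62,(0,0,255))):
    c,s=np.cos(th),np.sin(th)
    def q(cx,cz,y): return [-.036+cx*c-cz*s,y,.01+cx*s+cz*c]
    P=rack2w(p,[q(0,.15,-.074),q(0,.15,-.03),q(.072,.15,-.03),q(.072,.15,-.074),q(0,.15,-.074),q(0,.05,-.074)])
    u=(proj("side",P)-[230,100])*3.5
    print(th,u.round())
    cv2.polylines(im,[u.round().astype(int)],False,col,1)
cv2.imwrite("pics/ov5.png",im)
E
```

```text
0.55 [[ 70. 287.]
 [103. 247.]
 [208. 208.]
 [176. 249.]
 [ 70. 287.]
 [162. 436.]]
0.576 [[ 64. 289.]
 [ 98. 249.]
 [200. 208.]
 [168. 248.]
 [ 64. 289.]
 [160. 437.]]
0.62 [[ 55. 293.]
 [ 89. 253.]
 [187. 207.]
 [155. 248.]
 [ 55. 293.]
 [157. 438.]]
```

View pics/ov5.png

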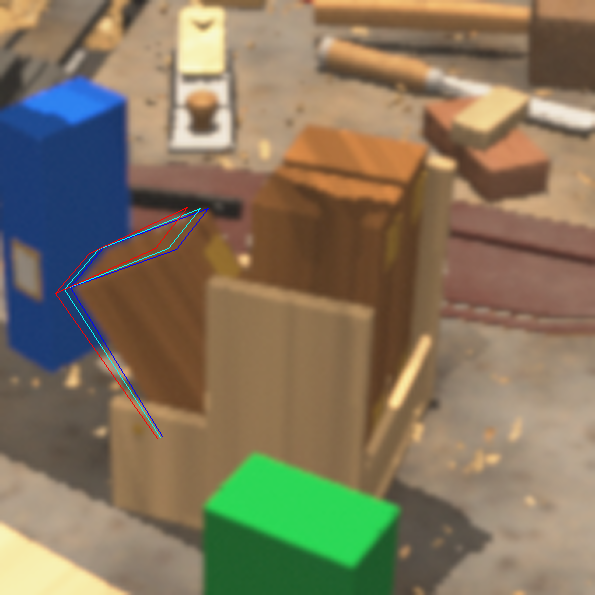

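```bash
python3 -m pendant '[[0,0,0,-12,0,0,0.3],[0,0,0,-21,0,0,0.8],[0,0,0,-21,0,0,0.8],[0,0,0,-21,0,0,0.8],[0,0,0,-21,0,0,0.8],[0,0,0,-21,0,0,0.8],[0,0,0,-21,0,0,0.8],[0,0,0,-12,0,0,0.8],[0,0.096,0,0,0,0,0.8],[0,0.096,0,0,0,0,0.8],[0,0.096,0,0,0,0,0.8],[0,0.096,0,0,0,0,0.8],[0,0.096,0,0,0,0,0.8],[0,0.096,0,0,0,0,0.8],[0,0,0,0,0,0,0.8]]'
python3 - <<'E'
from h import *
s=manip.sense();r=R.from_quat(s["tool_rot"]);print(s["eef_pos"],r.as_matrix().round(3),s["q"].round(2))
for T in([.4475,-.1975,.187],[.502,-.1975,.103]):print((r.inv().apply(np.array(T)-s["eef_pos"])*1000).round(1))
E
```

```text
time_s: 8.55
eef_pos: [0.444, -0.1997, 0.3216]
tool_rot: [0.958, 0.006, 0.286, -0.003]
force: [0.2, 0.3, 0.8]
grip_width: 0.8
[ 0.44399056 -0.19967674  0.3216378 ] [[ 0.837  0.014  0.548]
 [ 0.011 -1.     0.009]
 [ 0.548 -0.001 -0.837]] [ 0.53 -0.17  0.01  2.19 -0.48  0.67 -0.7 ]
[-70.8  -2.  114.6]
[-71.2  -1.1 214.7]
```

```bash
python3 -m pendant '[[0,0,0,-12,-2,10,0.8],[0,0,0,-12,0,20,0.8],[0,0,0,-12,0,20,0.8],[0,0,0,-12,0,20,0.8],[0,0,0,-12,0,20,0.8],[0,0,0,-11,0,20,0.8],[0,0,0,0,0,5,0.8],[0,0,0,0,0,0,0.8]]'
python3 - <<'E'
from h import *
import cv2
s=manip.sense();r=R.from_quat(s["tool_rot"])
print((r.inv().apply(np.array([.502,-.1975,.103])-s["eef_pos"])*1000).round(1))
for c in("side",):
    im=manip.capture(c)[:,:,::-1].copy()
    cv2.imwrite(f"pics/{c}6.png",cv2.resize(im[70:240,210:380],None,fx=3.5,fy=3.5,interpolation=cv2.INTER_CUBIC))
E
```

```text
time_s: 9.22
eef_pos: [0.4493, -0.1966, 0.1868]
tool_rot: [0.959, 0.008, 0.283, -0.004]
force: [-0.1, 0.8, 0.5]
grip_width: 0.797
[-1.2  2.  99. ]
```

View pics/side6.png

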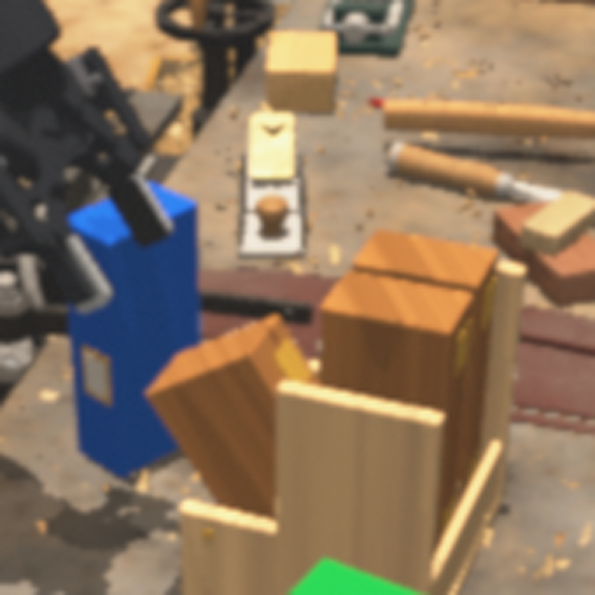

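The fingers, with tips at crop (100,300) and (150,235), line up with the leaning case. Their axis meets the case top about 14 mm behind the spine. Advancing.

```bash
python3 -m pendant '[[0,0,0,0,0,12,0.8],[0,0,0,0,0,15,0.8],[0,0,0,0,0,15,0.8],[0,0,0,0,0,15,0.8],[0,0,0,0,0,12,0.8],[0,0,0,0,0,12,0.8],[0,0,0,0,0,12,0.8],[0,0,0,0,0,10,0.8],[0,0,0,0,0,0,0.8]]'
python3 - <<'E'
from h import *
import cv2
for c in("side",):
    im=manip.capture(c)[:,:,::-1].copy()
    cv2.imwrite(f"pics/{c}7.png",cv2.resize(im[100:250,220:370],None,fx=4,fy=4,interpolation=cv2.INTER_CUBIC))
E
```

```text
time_s: 10.02
eef_pos: [0.5051, -0.2011, 0.1133]
tool_rot: [0.96, 0.009, 0.278, -0.005]
force: [-0.3, -0.1, -0.3]
grip_width: 0.799
```

View pics/side7.png

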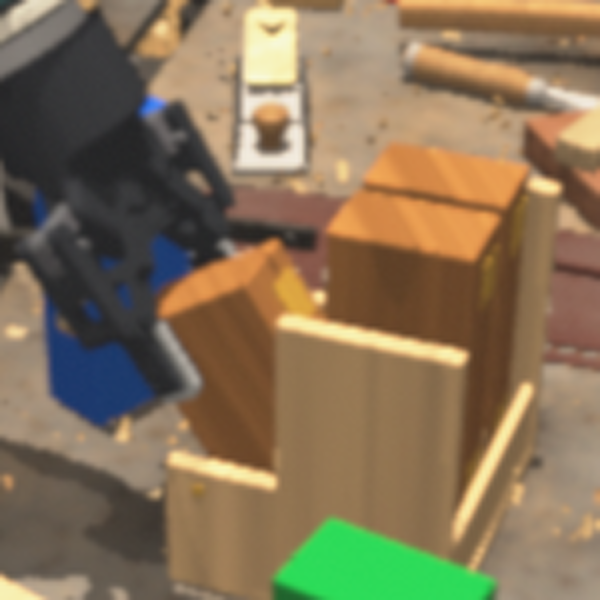

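```bash
python3 -m pendant '[[0,0,0,5,-3,5,0.8],[0,0,0,0,0,4,0.8],[0,0,0,0,0,0,0.8],[0,0,0,0,0,0,0.8]]'
python3 - <<'E'
from h import *
import cv2
for c in("side",):
    im=manip.capture(c)[:,:,::-1].copy()
    cv2.imwrite(f"pics/{c}8.png",cv2.resize(im[100:250,220:370],None,fx=4,fy=4,interpolation=cv2.INTER_CUBIC))
E
```

```text
time_s: 10.4
eef_pos: [0.513, -0.1971, 0.1102]
tool_rot: [0.961, 0.01, 0.276, -0.006]
force: [-0.2, 0.5, 0.2]
grip_width: 0.8
```

View pics/side8.png

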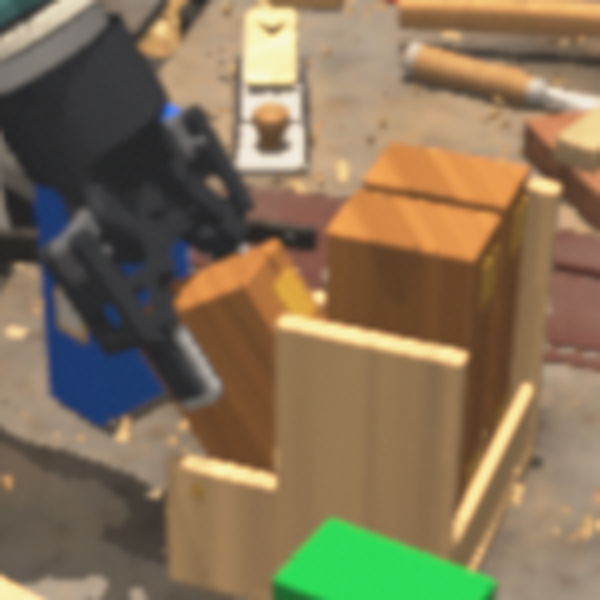

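```bash
python3 -m pendant '[[0,0,0,0,0,0,0.65],[0,0,0,0,0,0,0.6],[0,0,0,0,0,0,0.57],[0,0,0,0,0,0,0.55],[0,0,0,0,0,0,0.53],[0,0,0,0,0,0,0.53]]'
```

```text
time_s: 10.95
eef_pos: [0.5128, -0.1977, 0.1099]
tool_rot: [0.961, 0.009, 0.276, -0.007]
force: [-0.3, -0.5, -0.0]
grip_width: 0.532
```

```bash
python3 -m pendant '[[0,0,0,0,0,0,0.51],[0,0,0,0,0,0,0.49],[0,0,0,0,0,0,0.4],[0,0,0,0,0,0,0],[0,0,0,0,0,0,0],[0,0,0,0,0,0,0],[0,0,0,0,0,0,0]]'
python3 - <<'E'
from h import *
s=manip.sense();r=R.from_quat(s["tool_rot"]);print((r.inv().apply([0,0,1])).round(3),(r.inv().apply([1,0,0])).round(3),r.as_matrix().round(3),s["force"],s["wrist_torque"])
E
```

```text
time_s: 11.53
eef_pos: [0.5129, -0.1979, 0.11]
tool_rot: [0.961, 0.009, 0.276, -0.006]
force: [-3.1, -3.1, 5.9]
grip_width: 0.505
[ 0.531 -0.007 -0.847] [0.847 0.021 0.531] [[ 0.847  0.021  0.531]
 [ 0.014 -1.     0.017]
 [ 0.531 -0.007 -0.847]] [-3.12211237 -3.05013567  5.90794417] [-0.73366967  0.73499277 -0.38846446]
```

Gripped at 0.505 opening, which is about 43 mm, with small forces. Lifting straight up.

```bash
python3 -m pendant '[[0,0,0,2.5,0,-4,0],[0,0,0,4,0,-6.5,0],[0,0,0,4,0,-6.5,0],[0,0,0,5,0,-8,0],[0,0,0,5,0,-8,0],[0,0,0,5,0,-8,0],[0,0,0,5,0,-8,0],[0,0,0,0,0,0,0]]'
python3 - <<'E'
from h import *
import cv2
for c in("side",):
    im=manip.capture(c)[:,:,::-1].copy()
    cv2.imwrite(f"pics/{c}9.png",cv2.resize(im[70:250,210:390],None,fx=3.3,fy=3.3,interpolation=cv2.INTER_CUBIC))
E
```

```text
time_s: 12.2
eef_pos: [0.513, -0.1976, 0.1687]
tool_rot: [0.961, 0.01, 0.277, -0.007]
force: [0.6, -0.5, -2.0]
grip_width: 0.507
```

View pics/side9.png

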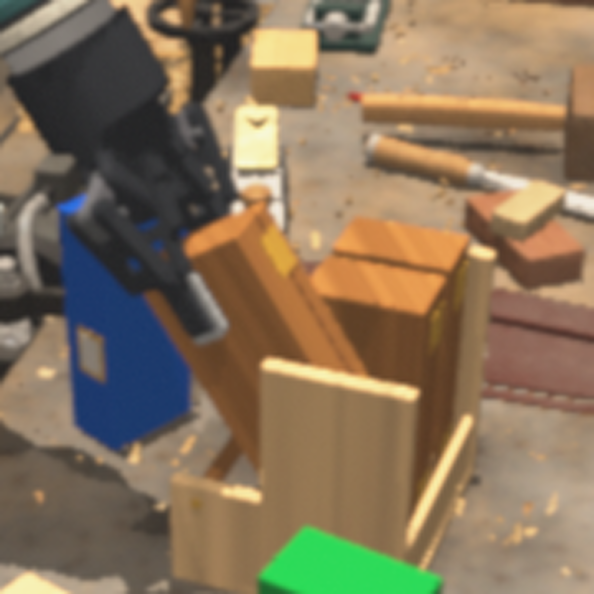

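The case is held firmly and rising clear, with its top at crop (230,225). Continuing up.

```bash
python3 -m pendant '[[0,0,0,5,0,-8,0],[0,0,0,8,0,-13,0],[0,0,0,8,0,-13,0],[0,0,0,8,0,-13,0],[0,0,0,8,0,-13,0],[0,0,0,8,0,-13,0],[0,0,0,8,0,-13,0],[0,0,0,8,0,-13,0],[0,0,0,8,0,-13,0],[0,0,0,8,0,-13,0],[0,0,0,8,0,-13,0],[0,0,0,4,0,-7,0],[0,0,0,0,0,0,0],[0,0,0,0,0,0,0]]'
python3 - <<'E'
from h import *
import cv2
s=manip.sense();r=R.from_quat(s["tool_rot"]);print(r.as_matrix().round(3),s["force"],s["q"].round(2))
for c in("side",):
    im=manip.capture(c)[:,:,::-1].copy()
    cv2.imwrite(f"pics/{c}10.png",im)
E
```

```text
time_s: 13.42
eef_pos: [0.511, -0.199, 0.3367]
tool_rot: [0.961, 0.01, 0.276, -0.007]
force: [-0.2, 0.1, -4.2]
grip_width: 0.51
[[ 0.848  0.022  0.53 ]
 [ 0.015 -1.     0.019]
 [ 0.53  -0.008 -0.848]] [-0.18127124  0.11398846 -4.17475268] [ 0.38 -0.05  0.07  2.05 -0.4   0.68 -0.85]
```

View pics/side10.png

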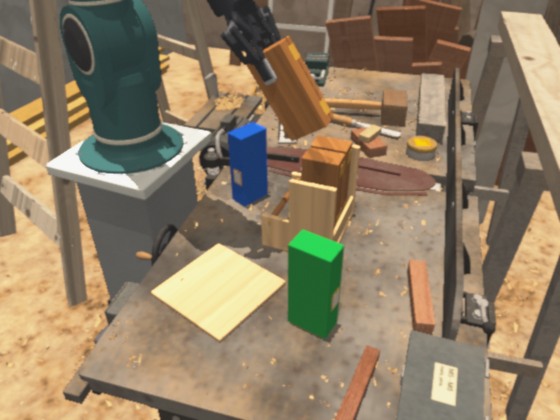

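```bash
python3 - <<'E'
from h import *
import cv2
im=cv2.resize(cv2.imread("pics/side10.png")[0:170,200:370],None,fx=3.5,fy=3.5,interpolation=cv2.INTER_CUBIC)
s=manip.sense();r=R.from_quat(s["tool_rot"])
r2=r*R.from_rotvec([0,0,0])
# case in tool frame: case z = -tool z, case x = tool x
for cx,col in((.007,(0,0,255)),(.019,(255,255,0))):
    for x in(-.036,.036):
      for zz in (.075,-.075):
        pass
    def C(x,y,z): return s["eef_pos"]+r.apply([cx+x,y,-(z-.0256)])
    P=np.array([C(-.036,.022,.075),C(.036,.022,.075),C(.036,.022,-.075),C(-.036,.022,-.075),C(-.036,.022,.075),C(-.036,-.022,.075),C(.036,-.022,.075),C(.036,.022,.075)])
    u=(proj("side",P)-[200,0])*3.5
    cv2.polylines(im,[u.round().astype(int)],False,col,1)
cv2.imwrite("pics/ov10.png",im)
E
```

```text
(no output)
```

View pics/ov10.png

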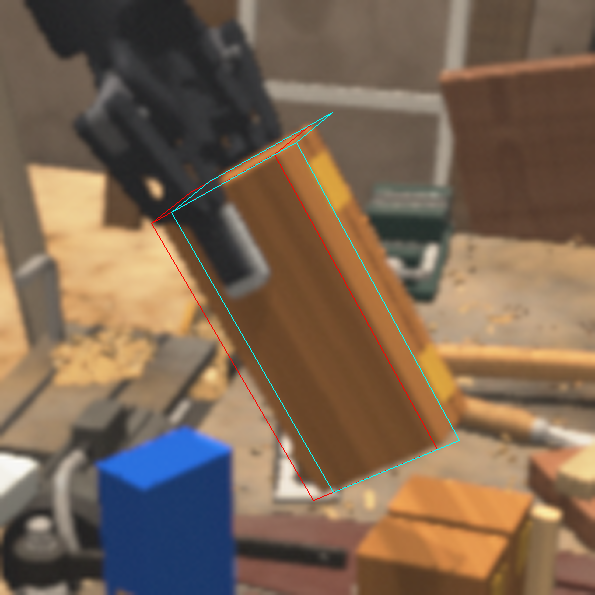

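```bash
python3 -m pendant '[[0,-0.04,0,0,8,0,0],[0,-0.08,0,0,18,0,0],[0,-0.08,0,0,20,0,0],[0,-0.08,0,0,20,0,0],[0,-0.08,0,0,20,0,0],[0,-0.08,0,0,20,0,0],[0,-0.08,0,0,20,0,0],[0,-0.04,0,0,20,0,0],[0,0,0,-10,15,0,0],[0,0,0,-15,8,0,0],[0,0,0,-15,5,0,0],[0,0,0,-10,0,0,0],[0,0,0,0,0,0,0],[0,0,0,0,0,0,0]]'
python3 - <<'E'
from h import *
import cv2
s=manip.sense();r=R.from_quat(s["tool_rot"]);print(r.as_matrix().round(3),s["force"],s["q"].round(2))
for c in("side",):
    im=manip.capture(c)[:,:,::-1].copy()
    cv2.imwrite(f"pics/{c}11.png",im)
E
```

```text
time_s: 14.63
eef_pos: [0.4648, -0.3737, 0.3366]
tool_rot: [1.0, 0.011, 0.0, -0.004]
force: [0.4, -0.1, -3.6]
grip_width: 0.512
[[ 1.     0.022  0.   ]
 [ 0.022 -1.     0.008]
 [ 0.    -0.008 -1.   ]] [ 0.38127777 -0.11756817 -3.5879879 ] [ 0.49  0.29  0.17  1.55 -0.06  1.3  -0.87]
```

View pics/side11.png

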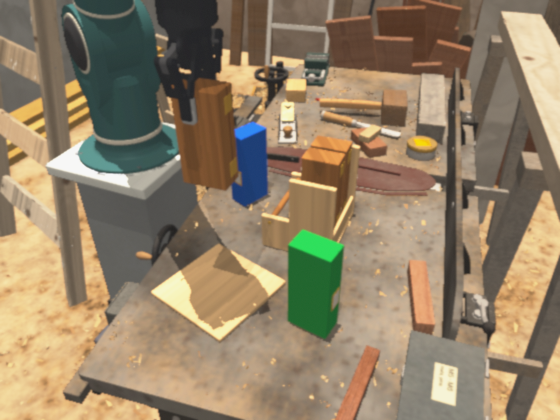

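```bash
python3 -m pendant '[[0,0,0,-4,0,10,0],[0,0,0,0,0,20,0],[0,0,0,0,0,22,0],[0,0,0,0,0,22,0],[0,0,0,0,0,22,0],[0,0,0,0,0,22,0],[0,0,0,0,0,22,0],[0,0,0,0,0,22,0],[0,0,0,0,0,20,0],[0,0,0,0,0,14,0],[0,0,0,0,0,10,0],[0,0,0,0,0,6,0],[0,0,0,0,0,0,0],[0,0,0,0,0,0,0]]'
python3 - <<'E'
from h import *
import cv2
for c in("side",):
    im=manip.capture(c)[:,:,::-1].copy()
    cv2.imwrite(f"pics/{c}12.png",cv2.resize(im[150:350,120:340],None,fx=2.7,fy=2.7,interpolation=cv2.INTER_CUBIC))
E
```

```text
time_s: 15.85
eef_pos: [0.4611, -0.3728, 0.1248]
tool_rot: [1.0, 0.011, -0.0, -0.004]
force: [0.5, 0.9, -3.1]
grip_width: 0.508
```

View pics/side12.png

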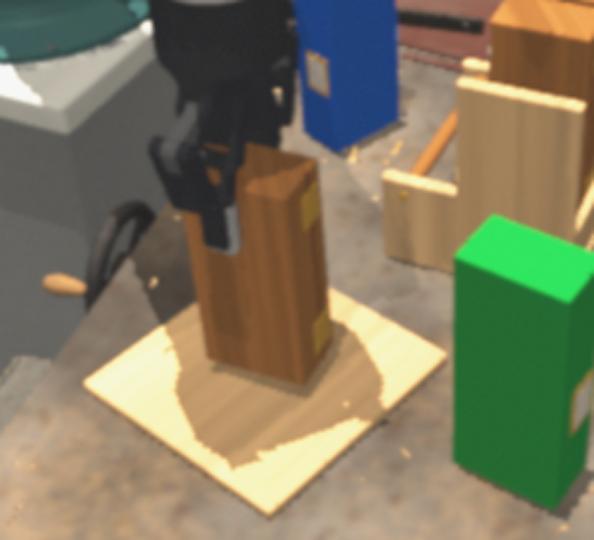

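The case is upright over the board's middle, with its foot at about crop (265,360). Lowering slowly.

```bash
python3 -m pendant '[[0,0,0,0,0,3,0],[0,0,0,0,0,3,0],[0,0,0,0,0,3,0],[0,0,0,0,0,2,0],[0,0,0,0,0,0,0],[0,0,0,0,0,0,0]]'
```

```text
time_s: 16.4
eef_pos: [0.4608, -0.3727, 0.1133]
tool_rot: [1.0, 0.011, -0.0, -0.004]
force: [-0.3, 0.1, -2.6]
grip_width: 0.511
```

```bash
python3 -m pendant '[[0,0,0,0,0,1,0],[0,0,0,0,0,1,0],[0,0,0,0,0,0,0]]';python3 -m pendant '[[0,0,0,0,0,1,0],[0,0,0,0,0,1,0],[0,0,0,0,0,0,0]]'
```

```text
time_s: 16.65
eef_pos: [0.4608, -0.3727, 0.1113]
tool_rot: [1.0, 0.011, -0.0, -0.004]
force: [0.0, -0.1, -2.7]
grip_width: 0.509
time_s: 16.9
eef_pos: [0.4618, -0.3729, 0.1107]
tool_rot: [1.0, 0.011, 0.001, -0.003]
force: [-0.4, 3.3, 14.1]
grip_width: 0.515
```

Contact at z 0.1107, close to the expected height. Releasing.

```bash
python3 -m pendant '[[0,0,0,0,0,-0.5,0],[0,0,0,0,0,0,0.54],[0,0,0,0,0,0,0.58],[0,0,0,0,0,0,0.65],[0,0,0,0,0,0,0.75],[0,0,0,0,0,0,0.8],[0,0,0,0,0,0,0.8],[0,0,0,0,0,0,0.8]]'
python3 - <<'E'
from h import *
import cv2
for c in("side",):
    im=manip.capture(c)[:,:,::-1].copy()
    cv2.imwrite(f"pics/{c}13.png",cv2.resize(im[150:350,120:340],None,fx=2.7,fy=2.7,interpolation=cv2.INTER_CUBIC))
E
```

```text
time_s: 17.57
eef_pos: [0.4608, -0.3727, 0.1099]
tool_rot: [1.0, 0.011, -0.0, -0.004]
force: [-0.3, 0.7, 0.1]
grip_width: 0.802
```

View pics/side13.png

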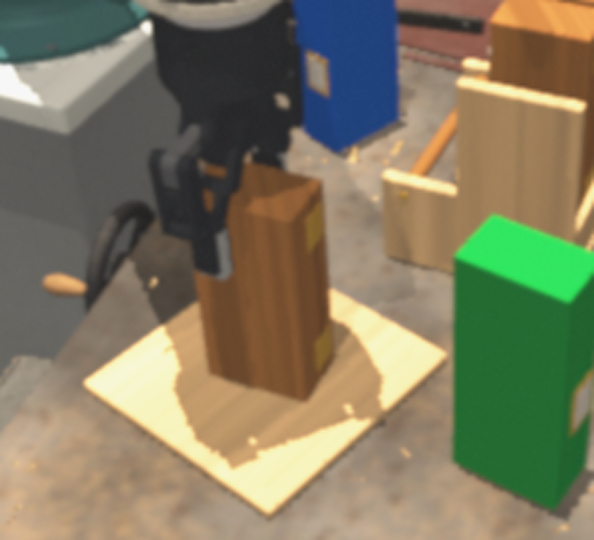

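The case stands released on the board. Now straight up, then away sideways so the top camera can see.

```bash
python3 -m pendant '[[0,0,0,0,0,-6,0.8],[0,0,0,0,0,-12,0.8],[0,0,0,0,0,-15,0.8],[0,0,0,0,0,-20,0.8],[0,0,0,0,0,-20,0.8],[0,0,0,0,0,-20,0.8],[0,0,0,0,0,-20,0.8],[0,0,0,0,0,-20,0.8],[0,0,0,0,0,-20,0.8],[0,0,0,0,0,-20,0.8],[0,0,0,-10,12,0,0.8],[0,0,0,-18,20,0,0.8],[0,0,0,-18,20,0,0.8],[0,0,0,-18,20,0,0.8],[0,0,0,-18,20,0,0.8],[0,0,0,-18,20,0,0.8],[0,0,0,-18,20,0,0.8],[0,0,0,-18,20,0,0.8],[0,0,0,-18,20,0,0.8],[0,0,0,0,0,0,0.8]]'
python3 - <<'E'
from h import *
import cv2
for c in("side","top"):
    im=manip.capture(c)[:,:,::-1].copy()
    for t in ("low_case_center","board_top"): print(c,t,[(d["pixel"],round(d["confidence"],2)) for d in manip.recognise(t,c)])
    cv2.imwrite(f"pics/{c}14.png",im)
P=[.4708,-.3727,.084]
print(proj("side",P),proj("top",P))
E
```

```text
time_s: 19.28
eef_pos: [0.3058, -0.5529, 0.2829]
tool_rot: [1.0, 0.008, -0.001, -0.003]
force: [-0.1, -1.5, -0.4]
grip_width: 0.8
side low_case_center [([215.8, 250.2], 0.88)]
side board_top [([213.0, 297.6], 0.68)]
top low_case_center [([362.6, 204.3], 0.73), ([337.2, 238.0], 0.44)]
top board_top [([334.9, 240.5], 0.7), ([191.7, 215.3], 0.58)]
[[217.07283944 254.9063148 ]] [[364.79386241 207.61862601]]
```

View pics/side14.png

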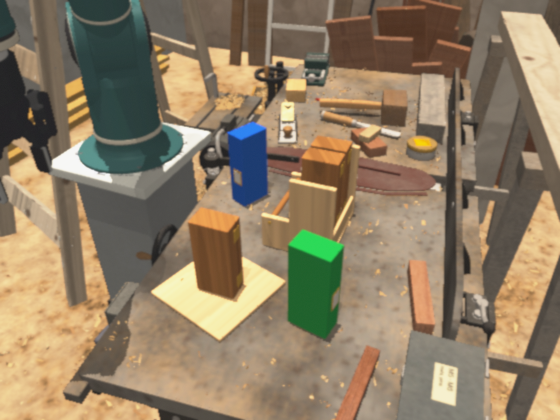

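View pics/top14.png

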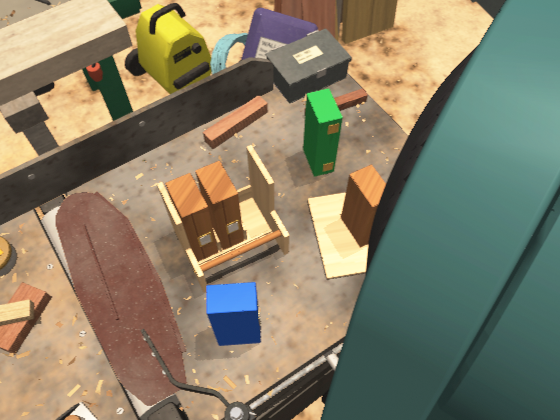

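Side picture: the low case is upright near the board's middle, at (217,252). Top picture: the two tall cases stand at the same pixels as at the start, and the arm is clear. Handing in.

```bash
python3 -c "
from bench import manip
print(manip.close_job())"
```

```text
the job is handed in; nothing more can be done
None
```

I handed the job in at about 19.5 s of the 56 s allowed, with the low case standing upright and released on the board. No verdict was reported.

**What I did:**
- I pushed the low case, in the slot next to the board, from behind with the shut fingers. It leaned on the rail by itself, and I backed off until nothing touched it.
- I then gripped it by its spine half, about 10 mm in front of its centre, and lifted it well clear.
- I turned it upright, set it on the board and released it.

**Last checks:**
- **Placing:** the case looks upright, and I put its centre within about 5 mm of the board's centre. The recognised pixels match the expected spot within 2–5 px in both views.
- **Tall cases:** by eye, they stand at the same pixels in the top view as at the start.
- **Robot:** the gripper is clear. The wrist force peaked at 14 N in the readings, as the case touched the board.

**Disagreements:**
- The two cameras differed by about 5 mm in the rack's x position. I went with the side view and the finger contact.
- In the last top view the arm hid part of the board, so the board detection there was off. I used the earlier board fit instead.

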